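# Make up a staining kit and a sampling kit from the stock on the bench

## Task

Make up the two kits in their foam-lined trays from the stock set out around them, between the thermal cycler and the green notebook (the clutter beyond the notebook is not part of it). The staining kit (the tray with two round pockets and a squarish one) gets the stain bottle in the smaller round pocket, the larger of the two glass beakers in the larger round pocket and the bench timer lying face up in the squarish pocket; the sampling kit (the tray with one round pocket and a long slot) gets the specimen jar in the round pocket and the marker pen lying in the slot. Everything must rest on the floor of its pocket, bottle, beaker and jar upright all the way and set down rather than dropped, and the smaller beaker stays in stock where it stands.

Things in the scene. Friction and masses are not known exactly. Their poses are not given: they have to be found in the camera images.
- staining_tray: fixed tray of black foam, white rim, 196 (x) by 172 (y) x 20 mm, foam top at z 18; pockets 12 deep, flat grey floor at z 6. Origin: centre of underside; x points away from the robot. Pockets (x, y, mm): larger round, 70 across, at (51, 37); smaller round, 62 across, at (51, -37); squarish, 86 (x) by 80 (y), at (-39, 0), with an equally deep finger cut-out through it, 44 wide in x, y -62 to 62
- sampling_tray: fixed tray of black foam, white rim, 160 (x) by 188 (y) x 20 mm, foam top at z 18; pockets 12 deep, flat grey floor at z 6. Origin: centre of underside; x points away from the robot. Pockets (x, y, mm): round, 62 across, at (38, 40); long slot, 30 (x) by 156 (y), at (-32, 0), with an equally deep finger cut-out across its middle, x -66 to 2, 48 long in y
- stain_bottle: loose pale plastic reagent bottle in the front row, with a black screw cap, upright, 48 mm in diameter, 98 high, the straight body reaching to about 60 high. Origin: centre of its underside, z up
- large_beaker: loose larger glass beaker, upright, open at the top, 55 mm in diameter, 70 high. Origin: centre of its underside, z up
- small_beaker: loose smaller glass beaker, upright, 46 mm in diameter, 58 high, not needed: it stays where it stands. Origin: centre of its underside, z up
- specimen_jar: loose small clear specimen jar with a wide flat yellow lid, upright in the front row, 46 mm in diameter, 52 high. Origin: centre of its underside, z up
- bench_timer: loose flat white bench timer lying face up just left or right of the trays, 70 (x) by 64 (y) mm, housing 17 high, 20 with its large button; gripped across its y. Origin: centre of its underside, z up
- marker_mid (a point): middle of the loose marker pen (white barrel, blue cap) lying just left or right of the trays, on its axis, 7 mm above the table as it lies; the pen is 136 mm long along its y and 14 mm thick
There are look-alikes about, which are no part of the job. What is shaped like the large_beaker but purple is not meant.

How it is judged:
By the outcome, as a careful person would: the job done as asked, in the order asked, and still so for the second after the job is handed in, with the robot touching nothing.
It also fails if it takes over 120 s, if anything falls off the work surface, if the arm or the gripper's body presses on something with over 40 N, if the wrist force passes 120 N, or if a joint passes its speed limit or range.

## Robot

A 6-joint arm with a two-finger parallel gripper is mounted at the origin on a cart in front of the work surface, level with it; the furniture and walls round the work are solid. World frame = base frame: x ahead of the robot, y to its left, z up, the work surface at z = 0. Lengths are in m, angles in rad, forces in N, time in s.
With the tool pointing down it reaches from about 0.4 to 0.925 m from the base axis. Payload 3.4 kg.
Tool frame: the origin (TCP) lies midway between the tips of the shut fingers; the grasp point (between the pads) lies 19 mm behind it; z points along the fingers, y is the line along which they close (so a half turn about z gives the same grasp; the last joint's range is limited). The gripper opens to 85 mm and grips with 20 to 120 N. Pads are 22 mm wide; open, the fingers measure 114 mm over their backs; the gripper's body (76 mm by 85 mm) begins 54 mm behind the grasp point. The pads swing forward as they close: fully open they stand 13 mm farther back than shut.
Start: joints at [1.121, 0.307, 1.506, -0, 1.328, -0.073], TCP at [0.211, 0.535, 0.231] pointing down, gripper open.
Joint ranges: [-3.12, 3.12], [-1.05, 2.28], [0.14, 2.33], [-1.42, 4.57], [0.1, 2.73], [-2.68, 2.68]. Speed limits (rad/s): [2.57, 2.57, 3.14, 3.14, 3.14, 3.14].

## Interface

Orientations are given as a 3x3 rotation matrix whose columns are the frame's x, y, z axes.
In Python, from cell import bot, inverse_kinematics, eyes, job gives the robot as it stands. Calls block until the motion is done:
- bot.move_pose(position, orientation): joint-space move of the TCP to a pose.
- bot.move_linear(position, ori=None, speed=0.15): straight line of the TCP; ori=None keeps the orientation; speed is the mean speed in m/s.
- bot.move_j(angles): joint-space move.
- bot.grip(opening, squeeze=None): finger opening in m; squeeze is the grip in N (None keeps the last); returns when the fingers have stopped.
- bot.dwell(seconds).
- inverse_kinematics(position, orientation): joint angles nearest the present ones, or None.
- eyes.read_camera(name): name is "side" or "top"; returns the picture (400x640x3 uint8, red, green, blue); there is no depth.
- eyes.camera_model(name): a dict with "fovy" (degrees; the focal length in pixels is half the picture's height over the tangent of half this angle, whatever the lens; pixels are square), "cx", "cy" (the principal point, pixels), "world_to_cam" (4x4, takes a point from world to camera coordinates). Camera axes: x right, y down, z forward; pixel columns grow to the right and rows downward; lengths in m; the calibration is good to about 2 mm. A picture is of the moment at which its call begins. camera_model takes no time and is no camera call.
A pose or a line that the arm cannot do raises bot.PlanningError and nothing moves.
- job.hand_in(): hands the job in; it is judged then, once.
Readings, each from a call of its own:
- bot.read_t(): time.
- bot.read_qpos(): joint angles.
- bot.read_qvel(): joint speeds.
- bot.read_effort(): joint torques, N m.
- bot.read_tool_pos(): TCP position.
- bot.read_eef_rot(): TCP orientation.
- bot.read_contact_force(): force on the tool from outside, world axes, zero at the start.
- bot.read_torque(): the same for the moment, N m.
- bot.read_width(): finger opening in m.
- bot.read_grasp_force(): force on a finger pad.
Only numpy, scipy, OpenCV 4.12 (cv2) and the standard library are available. Lean on these libraries where they do the work, as an engineer would, in place of code of your own. Each camera call takes 0.05 s, during which the arm holds its last target. There are 200 camera calls.

## Working session

There is one attempt and no reset: what is moved stays moved. The work goes in short steps, each a Python script; the robot and the scene stay as the last script left them, time stands still between calls to the robot, and variables do not carry over. Pictures are saved under pics/ and viewed, at most 14 in all, crops included, and the job is handed in when it is done.

```bash
ls; mkdir -p pics; python3 - <<'E'
from cell import bot, eyes
import cv2
for n in ("side","top"):
    im=eyes.read_camera(n); cv2.imwrite(f"pics/{n}0.png",im[:,:,::-1])
    m=eyes.camera_model(n); print(n,m)
print(bot.read_t(),bot.read_eef_rot())
E
```

```text
pics
side {'fovy': 51.36154024444808, 'cx': 316.96165586854715, 'cy': 203.04209635677364, 'world_to_cam': array([[ 0.93965359, -0.34159713, -0.01904056, -0.58121647],
       [-0.16259634, -0.3969124 , -0.9033399 ,  0.10832591],
       [ 0.30102088,  0.8519225 , -0.4285026 ,  1.12513217],
       [ 0.        ,  0.        ,  0.        ,  1.        ]])}
top {'fovy': 52.648634954659364, 'cx': 315.98616596321716, 'cy': 197.53444285271846, 'world_to_cam': array([[ 0.01883626, -0.99979172, -0.00785527, -0.07275311],
       [-0.99271156, -0.01776634, -0.11919784,  0.58888879],
       [ 0.11903346,  0.01004326, -0.99283945,  0.93824329],
       [ 0.        ,  0.        ,  0.        ,  1.        ]])}
0.1 [[-9.30207405e-01  3.67033315e-01 -8.53825524e-04]
 [ 3.67034272e-01  9.30205820e-01 -1.72501610e-03]
 [ 1.61095093e-04 -1.91800598e-03 -9.99998148e-01]]
```

View pics/top0.png

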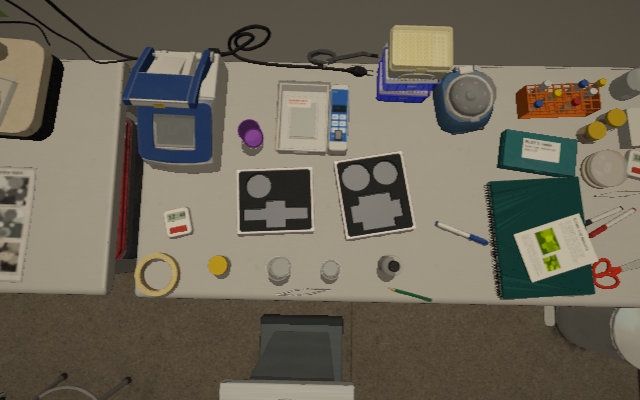

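View pics/side0.png

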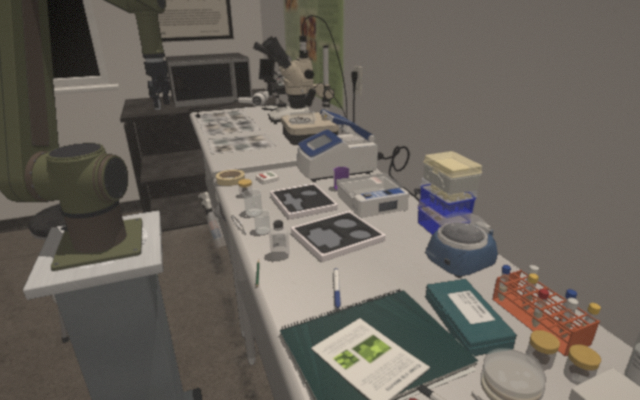

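```bash
cat > h.py <<'E'
import numpy as np, cv2
from cell import bot, eyes, inverse_kinematics, job
M={n:eyes.camera_model(n) for n in("side","top")}
def ray(n,uv):
    m=M[n]; f=200/np.tan(np.radians(m["fovy"])/2); W=m["world_to_cam"]
    d=np.array([(uv[0]-m["cx"])/f,(uv[1]-m["cy"])/f,1.])
    R=W[:3,:3]; return -R.T@W[:3,3], R.T@d
def plane(n,uv,z):
    o,d=ray(n,uv); return (o+d*(z-o[2])/d[2])[:2]
def proj(n,p):
    m=M[n]; f=200/np.tan(np.radians(m["fovy"])/2); W=m["world_to_cam"]
    c=W[:3,:3]@np.asarray(p,float)+W[:3,3]; return np.array([m["cx"]+f*c[0]/c[2],m["cy"]+f*c[1]/c[2]])
def blob(mask,box):
    "contours in box x0,y0,x1,y1 by falling area, in full-picture pixels"
    x0,y0,x1,y1=box; k=np.zeros(mask.shape,np.uint8); k[y0:y1,x0:x1]=mask[y0:y1,x0:x1]
    c,_=cv2.findContours(k,cv2.RETR_LIST,cv2.CHAIN_APPROX_NONE); return sorted(c,key=cv2.contourArea)[::-1]
E
cat > m.py <<'E'
from h import *
t=cv2.imread("pics/top0.png"); s=cv2.imread("pics/side0.png")
r=lambda a:cv2.resize(a,None,fx=4,fy=4,interpolation=cv2.INTER_CUBIC)
cv2.imwrite("pics/c1.png",np.vstack([r(t[245:305,205:405]),r(s[170:260,200:400])]))
g=cv2.cvtColor(t,cv2.COLOR_BGR2GRAY)
# trays: bounding of foam (dark)+pockets
for name,box,z in(("samp",(228,158,322,244),.018),("stain",(328,145,422,245),.018)):
    c=blob((g<60).astype(np.uint8),box)[0]; q=cv2.minAreaRect(c)
    P=[plane("top",p,z) for p in cv2.boxPoints(q)]
    print(name,q,np.round(np.mean(P,0),4),[round(float(np.linalg.norm(P[i]-P[i-1])),4) for i in range(4)])
    w=cv2.inRange(g,75,145)
    for c in blob(w,box)[:4]:
        if cv2.contourArea(c)<200: continue
        m=cv2.moments(c); ctr=(m["m10"]/m["m00"],m["m01"]/m["m00"]); q=cv2.minAreaRect(c)
        print("  pocket",np.round(ctr,1),np.round(plane("top",ctr,.012),4),cv2.contourArea(c),q)
E
python3 m.py
```

```text
samp ((274.5699157714844, 200.09767150878906), (59.60023498535156, 71.02723693847656), 88.09085083007812) [0.5847 0.0396] [0.1471, 0.1756, 0.147, 0.1725]
  pocket [275.7 213.8] [0.551  0.0364] 891.5 ((275.513671875, 213.71788024902344), (25.699853897094727, 63.563472747802734), 86.42366790771484)
  pocket [258.5 186. ] [0.619  0.0812] 406.0 ((258.5, 186.0), (22.0, 23.0), 90.0)
stain ((374.51348876953125, 194.58108520507812), (74.63713836669922, 64.60880279541016), 80.53767395019531) [ 0.603  -0.2048] [0.1836, 0.1603, 0.184, 0.1568]
  pocket [376.2 211. ] [ 0.5623 -0.2099] 1292.5 ((376.3108215332031, 210.8648681640625), (33.70178985595703, 49.977291107177734), 80.53767395019531)
  pocket [355.5 177.3] [ 0.645  -0.1586] 537.5 ((355.5, 177.5), (25.0, 27.0), 90.0)
  pocket [384.6 172.7] [ 0.658  -0.2307] 402.0 ((385.0, 173.0), (22.0, 24.0), 90.0)
```

View pics/c1.png

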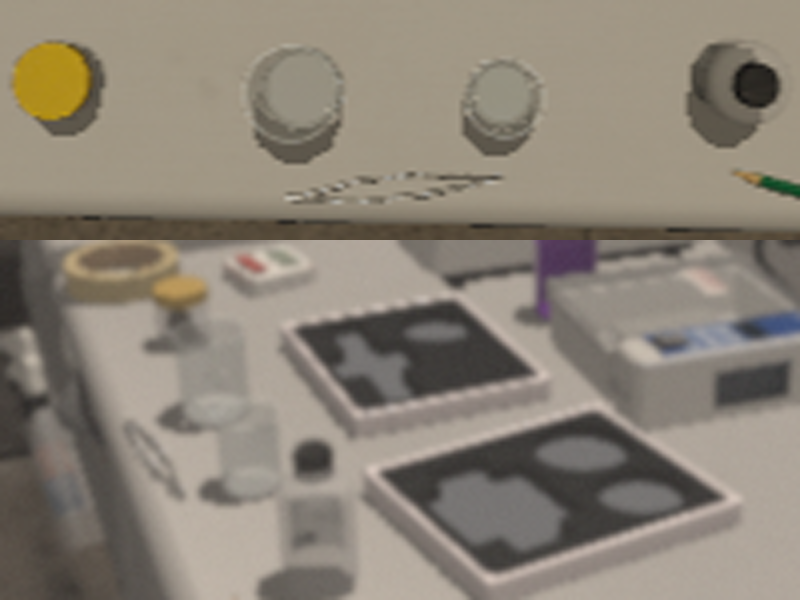

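Top view candidates: yellow-lid jar (218,265) against the jars at (593,130) beyond the notebook. Beakers: larger (279,267), smaller (330,269), purple (251,133) excluded. Bottle (390,265) is the only one with a black cap. Timer (177,222) against the one at (632,163) beyond the notebook. Marker (461,233) against the pens past the notebook and the green pencil. The close crop confirms the choices: the left beaker is clearly the larger.

```bash
cat > m2.py <<'E'
from h import *
t=cv2.imread("pics/top0.png"); s=cv2.imread("pics/side0.png")
g=cv2.cvtColor(t,cv2.COLOR_BGR2GRAY); hsv=cv2.cvtColor(t,cv2.COLOR_BGR2HSV)
def cen(c): m=cv2.moments(c); return np.array((m["m10"]/m["m00"],m["m01"]/m["m00"]))
def show(n,c,z): print(n,np.round(cen(c),1),cv2.contourArea(c),np.round(plane("top",cen(c),z),4),cv2.minAreaRect(c)[1:])
print("cams",[np.round(ray(n,(0,0))[0],3) for n in M])
show("cap",blob((g<55).astype(np.uint8),(386,255,402,275))[0],.098)
show("lid",blob(cv2.inRange(hsv,(15,120,100),(35,255,255)),(205,250,232,282))[0],.052)
for n,top,base,h in(("large",(278.75,268),(280.75,267),.07),("small",(330.3,269.4),(330.6,268.3),.058)):
    print(n,plane("top",top,h),plane("top",base,.003))
# timer: brightest housing, pen: non-table colour
sat=hsv[...,1]; print("table hsv",hsv[240,200],hsv[230,450],"timer",hsv[213,180],"pen",hsv[226,443])
c=blob((g>205).astype(np.uint8),(155,195,200,245))
c=cv2.convexHull(np.vstack(c)); show("timer",c,.017)
print([np.round(plane("top",p,.017),4) for p in cv2.boxPoints(cv2.minAreaRect(c))])
tab=np.median(t[225:245,428:455].reshape(-1,3),0); d=np.abs(t.astype(float)-tab).max(2)
v=t[218:248,430:492]; cv2.imwrite("pics/c2.png",np.hstack([cv2.resize(v,(496,240),interpolation=cv2.INTER_CUBIC),cv2.resize(t[200:245,155:200],(240,240),interpolation=cv2.INTER_CUBIC)]))
pm=((g>185)|(cv2.inRange(hsv,(100,110,30),(130,255,255))>0)).astype(np.uint8)
c=cv2.convexHull(np.vstack(blob(pm,(430,215,490,248))[:6])); show("pen",c,.007)
print([np.round(plane("top",p,.007),4) for p in cv2.boxPoints(cv2.minAreaRect(c))])
# trays: rigid fit of pocket centres + foam side directions
T={"samp":([(38,40),(-32,0),(0,0)],[(.619,.0812),(.551,.0364),(.5847,.0396)]),
   "stain":([(51,37),(51,-37),(-39,0),(0,0)],[(.645,-.1586),(.658,-.2307),(.5623,-.2099),(.603,-.2048)])}
for k,(a,b) in T.items():
    a=np.array(a)/1000; b=np.array(b); A,B=a-a.mean(0),b-b.mean(0)
    y=np.arctan2((A[:,0]*B[:,1]-A[:,1]*B[:,0]).sum(),(A*B).sum()); R=np.array([[np.cos(y),-np.sin(y)],[np.sin(y),np.cos(y)]])
    o=b.mean(0)-R@a.mean(0); print(k,o.round(4),np.degrees(y).round(2),"res mm",((o+a@R.T-b)*1000).round(1).tolist())
E
python3 m2.py
```

```text
cams [array([ 0.225, -1.114,  0.569]), array([ 0.474, -0.072,  1.001])]
cap [393.4 265.9] 80.0 [ 0.4339 -0.2359] ((10.0, 10.0), 90.0)
lid [217.4 264.8] 274.5 [0.4265 0.1639] ((18.0, 19.0), 90.0)
large [0.42303551 0.01934992] [0.4218465  0.02109346]
small [ 0.42148412 -0.09821525] [ 0.42106038 -0.10045319]
table hsv [ 20  46 161] [ 20  46 145] timer [ 32  56 113] pen [ 21  42 176]Traceback (most recent call last):
  File "m2.py", line 14, in <module>
    c=cv2.convexHull(np.vstack(c)); show("timer",c,.017)
                     ~~~~~~~~~^^^
    return _nx.concatenate(arrs, 0, dtype=dtype, casting=casting)
           ~~~~~~~~~~~~~~~^^^^^^^^^^^^^^^^^^^^^^^^^^^^^^^^^^^^^^^
ValueError: need at least one array to concatenate
```

```bash
sed -i 's/(g>205)/((g>172)|(sat>90))/; s/(g>185)|/(g>165)|/' m2.py; python3 m2.py | tail -n +6
```

```text
table hsv [ 20  46 161] [ 20  46 145] timer [ 32  56 113] pen [ 21  42 176]
timer [176.9 221.5] 574.5 [0.5272 0.2766] ((25.69121551513672, 23.533935546875), 78.69007110595703)
[array([0.5518, 0.3127]), array([0.5641, 0.2567]), array([0.5029, 0.2409]), array([0.4906, 0.2965])]
pen [462.8 233.2] 204.5 [ 0.5121 -0.4221] ((55.13652801513672, 4.58784294128418), 20.924503326416016)
[array([ 0.5303, -0.354 ]), array([ 0.5409, -0.3582]), array([ 0.4952, -0.4827]), array([ 0.4847, -0.4783])]
samp [0.5838 0.039 ] 3.93 res mm [[-0.0, 0.3], [0.9, 0.4], [-0.9, -0.6]]
stain [ 0.6016 -0.2038] 10.06 res mm [[0.3, 0.2], [0.2, -0.6], [0.9, -0.7], [-1.4, 1.0]]
```

View pics/c2.png

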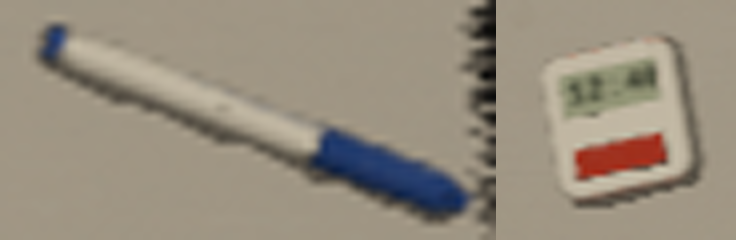

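Crop c2: the pen has a white barrel and blue cap, running (435,224) to (488,244). The timer is face up, centred at (177,222), with the red button on the near side. The tray fits agree to about 1 mm, so I'll start with the bottle.

```bash
cat >> h.py <<'E'
TR={"samp":((.5838,.0390),3.8),"stain":((.6016,-.2038),10.1)}
Z=.20
def R(deg):
    "tool down, fingers closing along the direction deg in the world xy plane"
    c,s=np.cos(np.radians(deg)),np.sin(np.radians(deg)); return np.array([[s,c,0],[-c,s,0],[0,0,-1.]])
def intray(k,x,y):
    o,a=TR[k]; a=np.radians(a); return np.array([o[0]+np.cos(a)*x-np.sin(a)*y,o[1]+np.sin(a)*x+np.cos(a)*y])
def pick(xy,deg,z,open_=.085,N=40):
    bot.grip(open_,N); bot.move_pose([*xy,Z],R(deg))
    bot.move_linear([*xy,max(z,.01)+.02],speed=.2); bot.move_linear([*xy,z],speed=.06)
    bot.grip(0,N); w=bot.read_width(); bot.move_linear([*xy,z+.02],speed=.05); bot.move_linear([*xy,Z],speed=.2)
    print("width",w,"after lift",bot.read_width(),"grip",bot.read_grasp_force(),"Fz",bot.read_contact_force(),"t",bot.read_t())
def place(xy,deg,z,open_):
    "lower till the floor is felt (z: expected TCP height), let go, back off"
    bot.move_linear([*xy,Z],R(deg),speed=.25); bot.move_linear([*xy,z+.02],speed=.15); bot.move_linear([*xy,z+.003],speed=.03)
    bot.dwell(.2); f0=bot.read_contact_force()[2]; h=z+.003
    while h>z-.003:
        h-=.001; bot.move_linear([*xy,h],speed=.02); bot.dwell(.05)
        if bot.read_contact_force()[2]-f0>1.5: break
    print("down at",h-z,"dF",bot.read_contact_force()[2]-f0)
    bot.grip(open_); bot.dwell(.2); bot.move_linear([*xy,z+.03],speed=.06); bot.move_linear([*xy,Z],speed=.25); print("t",bot.read_t())
E
python3 - <<'E'
from h import *
for p,d in(((.4339,-.2359),10),((.4225,.0202),10),((.4265,.1639),4),((.5275,.2767),103.5),((.5125,-.419),-20.1)):
    print([None if (q:=inverse_kinematics([*p,z],R(d))) is None else q.round(2) for z in(.2,.02)])
pick((.4339,-.2359),10.1,.028)
cv2.imwrite("pics/s1.png",eyes.read_camera("side")[:,:,::-1])
E
```

```text
Traceback (most recent call last):
  File "scipy/spatial/transform/_rotation.pyx", line 1143, in scipy.spatial.transform._rotation.Rotation.from_matrix
ValueError: Non-positive determinant (left-handed or null coordinate frame) in rotation matrix 0: [[ 0.17364818  0.98480775  0.        ]
 [-0.98480775  0.17364818  0.        ]
 [ 0.          0.         -1.        ]].
```

```bash
sed -i 's/\[\[s,c,0\],\[-c,s,0\]/[[-s,c,0],[c,s,0]/' h.py
python3 - <<'E'
from h import *
for p,d in(((.4339,-.2359),10),((.4225,.0202),10),((.4265,.1639),4),((.5275,.2767),103.5),((.5125,-.419),-20.1)):
    print([None if (q:=inverse_kinematics([*p,z],R(d))) is None else q.round(2) for z in(.2,.02)])
pick((.4339,-.2359),10.1,.028)
cv2.imwrite("pics/s1.png",eyes.read_camera("side")[:,:,::-1])
E
```

```text
[array([-0.58,  0.22,  1.72, -0.  ,  1.2 , -0.76]), array([-0.58,  0.46,  1.93, -0.  ,  0.75, -0.76])]
[array([-0.05,  0.12,  1.85, -0.  ,  1.17, -0.23]), array([-0.05,  0.4 ,  2.08, -0.  ,  0.66, -0.23])]
[array([ 0.27,  0.17,  1.79, -0.  ,  1.18,  0.2 ]), array([ 0.27,  0.43,  2.01, -0.  ,  0.7 ,  0.2 ])]
[array([ 0.41,  0.36,  1.51, -0.  ,  1.27, -1.39]), array([ 0.41,  0.56,  1.7 , -0.  ,  0.88, -1.39])]
[array([-0.75,  0.45,  1.36, -0.  ,  1.34, -0.4 ]), array([-0.75,  0.63,  1.55, -0.  ,  0.97, -0.4 ])]
width 0.04621420850802705 after lift 0.04653273688240214 grip 41.16631961194798 Fz [-0.2837293   0.53710969 -2.46836003] t 6.4333
```

View pics/s1.png

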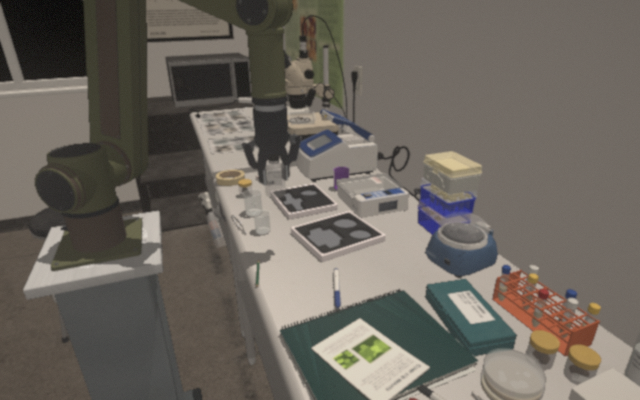

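The bottle is held upright in the gripper at about (275,172), and the rest is undisturbed. Next: place it, then do the beaker.

```bash
python3 - <<'E'
from h import *
place(intray("stain",.051,-.037),10.1,.034,.075)
pick((.4225,.0202),10.1,.022)
E
```

```text
down at 0.0 dF 3.211494540281188
t 12.4083
width 0.05333499503959826 after lift 0.053103187611047 grip 41.973553780094335 Fz [-0.85380384 -1.14574956 -1.21649102] t 17.2917
```

```bash
python3 - <<'E'
from h import *
place(intray("stain",.051,.037),10.1,.028,.075)
bot.grip(.085); bot.move_pose([.5275,.2767,Z],R(103.5))
t=eyes.read_camera("top")[:,:,::-1]; s=eyes.read_camera("side")[:,:,::-1]
r=lambda a:cv2.resize(a,None,fx=4,fy=4,interpolation=cv2.INTER_CUBIC)
cv2.imwrite("pics/c3.png",np.hstack([r(t[140:250,325:425]),r(s[180:270,280:380])[:440].copy() if 0 else cv2.copyMakeBorder(r(s[175:265,285:385]),0,80,0,0,cv2.BORDER_CONSTANT)]))
E
```

```text
down at -3.469446951953614e-18 dF 4.15601175611363
t 23.4833
```

View pics/c3.png

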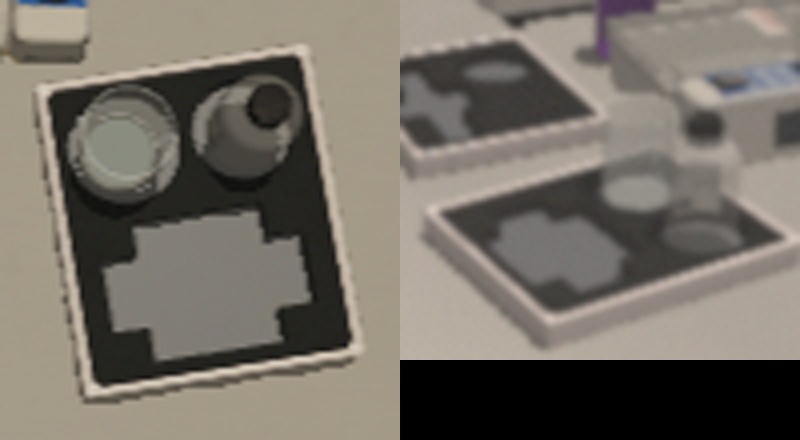

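Top crop: the beaker at (124,145) and the bottle at (250,125) both stand in their round pockets, on the grey floor. Timer next.

```bash
python3 - <<'E'
from h import *
pick((.5275,.2767),103.5,-.002,N=40)
cv2.imwrite("pics/s2.png",cv2.resize(eyes.read_camera("side")[90:250,180:340,::-1],None,fx=3,fy=3,interpolation=cv2.INTER_CUBIC))
E
```

```text
width 0.060524264154847233 after lift 0.06066354986595376 grip 43.15129982674989 Fz [-0.47094541 -0.04605824 -1.64791041] t 29.6083
```

View pics/s2.png

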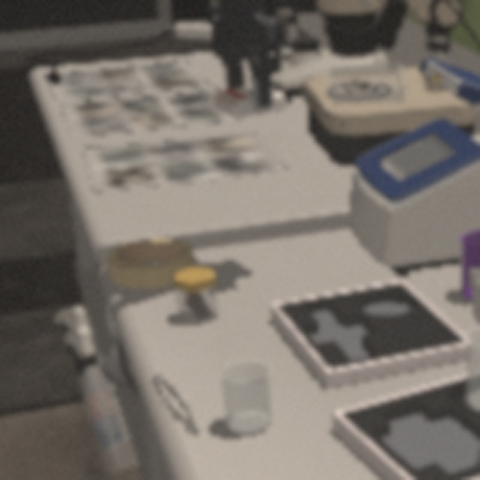

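The timer is held level at about (235,97) in the crop. Next: place it, then the jar.

```bash
python3 - <<'E'
from h import *
place(intray("stain",-.039,0),100.1,.004,.077)
pick((.4265,.1639),3.8,.019,N=35)
E
```

```text
down at 0.0 dF 6.939667090593954
t 36.8833
width 0.04204545365030991 after lift 0.042225171078194644 grip 35.59683244675398 Fz [ 0.0370192   0.32810924 -1.23936492] t 42.6083
```

```bash
python3 - <<'E'
from h import *
place(intray("samp",.038,.040),3.8,.025,.07)
bot.grip(.05); bot.move_pose([.5125,-.419,Z],R(-20.1))
t=eyes.read_camera("top")[:,:,::-1]; s=eyes.read_camera("side")[:,:,::-1]
r=lambda a:cv2.resize(a,None,fx=4,fy=4,interpolation=cv2.INTER_CUBIC)
cv2.imwrite("pics/c4.png",np.vstack([r(t[150:245,228:420]),]))
E
```

```text
down at -3.469446951953614e-18 dF 6.068765030934227
t 48.5667
```

View pics/c4.png

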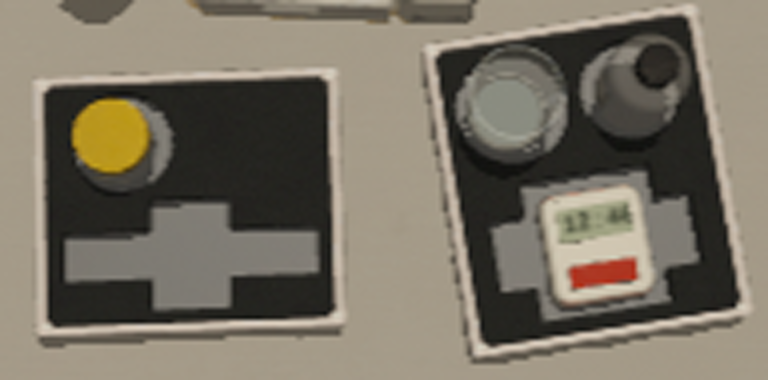

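The jar, timer, beaker and bottle are all in their pockets, with the timer face up at (597,245) in the crop. Now the pen.

```bash
python3 - <<'E'
from h import *
pick((.5125,-.419),-20.1,.003,open_=.045,N=30)
place(intray("samp",-.032,0),3.8,.009,.03)
bot.move_pose([.211,.535,.231],R(68.5))
t=eyes.read_camera("top")[:,:,::-1]; s=eyes.read_camera("side")[:,:,::-1]
r=lambda a,k:cv2.resize(a,None,fx=k,fy=k,interpolation=cv2.INTER_CUBIC)
cv2.imwrite("pics/c5.png",np.vstack([r(t[150:290,205:420],3.7)[:,:795],r(s[165:180,0:265],3)[:1,:795]]))
cv2.imwrite("pics/c6.png",r(s[160:270,215:400],4))
E
```

```text
width 0.010610318851485692 after lift 0.010362604003132174 grip 30.630914568901062 Fz [-0.28838956 -0.12649623 -0.47862653] t 54.9167
down at -1.734723475976807e-18 dF 4.680358471075202
t 61.975
```

View pics/c5.png

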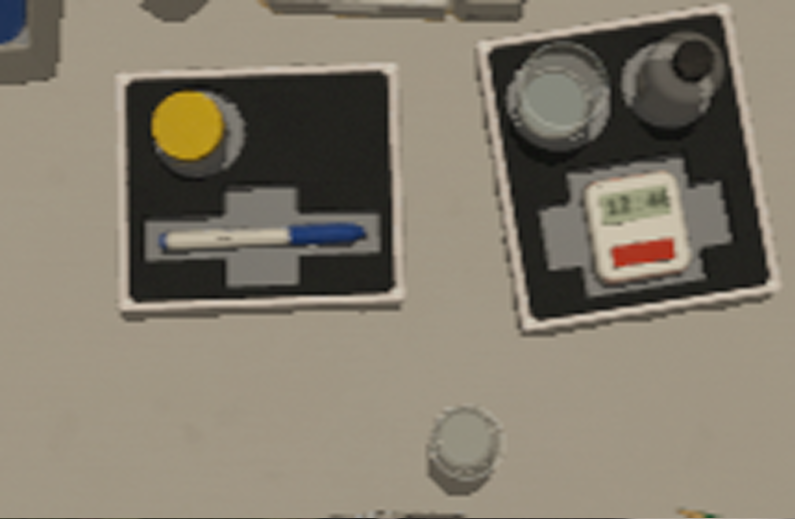

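View pics/c6.png

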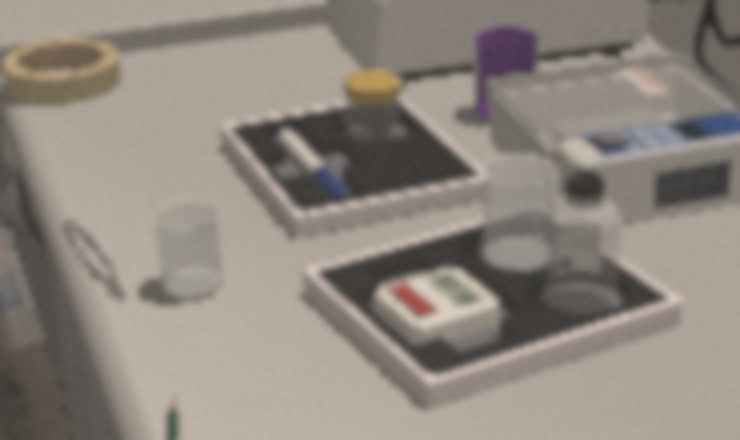

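Both views show everything in its pocket: the pen flat in its slot at (262,238) in the top crop, the timer flat, the vessels upright. The small beaker is untouched at (465,445).

```bash
python3 -c "
from cell import job; print(job.hand_in())"
```

```text
the job is handed in; nothing more can be done
None
```

Both kits are made up and the job is handed in: every item is in its pocket in the final images, the small beaker was left where it stood, and the last clock reading was about 62 s, just before the retreat and final pictures.

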